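Air out the fuming box

TASK

Air out the lidded fuming box: switch the extractor's fan on by pulling its knob out until it clicks and stays out by itself when you let go, then press the box's hand lever all the way down and keep the lid raised for two seconds. Ease the lever back up so that the lid closes without dropping shut, and only then push the fan knob fully home again. Do not force the lever against its stop, and leave the jar, the hand meter and the number marker where they are.

Things in the scene. Friction and masses are not known exactly. Their poses are not given: they have to be found in the camera images.
- extractor: Off-white bench fume extractor, fixed, 180 wide, 180 deep, 411 high (mm); left or right appliance. Origin: underside; x to its rear, z up. A grey foot bears a sloped panel (normal 26 deg from vertical, to the front) with the knob; behind it a column (front at x=+25); a canopy, underside at 385, reaches forward to x=-50, over the knob: a gripper from straight above hits it; come tilted along the knob's axis.
- fan_knob (a joint): Travel of the push-pull fan knob in m: 0 = fully home (off), 0.024 = fully out in its detent (on); both are hard stops. An over-centre spring holds it against either stop; moving it takes about 8 N, most at the start; past the middle (0.012) it snaps on by itself; let go before the middle and it snaps back.
- knob_face (a point): Centre of the knob's flat front face, 60 mm off the panel when home. z axis = knob's axis, out of the panel towards the robot and up (pull direction); y axis level, along the panel. The black knob is a round spool: head 48 mm in diameter and 14 mm long behind the face, waist 28 mm in diameter from 18 to 44 mm behind it, then a thin stem.
- knob_waist (a point): Point on the knob's axis in the middle of the waist, 30 mm behind the face and 30 mm above the panel when home; the place to grip, across the waist. Axes as knob_face.
- fume_box: Grey open-topped plastic box with a lid, fixed to the desk, the other appliance: 180 mm wide, 140 mm deep, 130 mm high without the lid. Origin on the desk below it, x axis to its rear, z up; its front wall lies at x = -40 mm, its rear wall at x = +100 mm. The lid (8 mm thick) hinges at the rear rim and swings up and back.
- box_lid (a joint): Opening angle of the box's lid in rad: 0 = closed, 1.2 = fully raised. It is linked to the lever: lid angle = 2.4 x lever angle, and it falls shut when the lever is let go.
- box_lever: The lid-lift hand lever at the front of the box: a flat steel arm with a black pad (62 mm wide, 44 mm long, 9 mm thick) at its end. Origin at its pivot, 20 mm in front of the box origin and 80 mm above the desk; y axis along the pivot. The arm points to the front and at rest rises 0.2 rad above level; pressing turns it 0.5 rad down to its stop.
- lever_pad (a point): Centre of the upper face of the lever's pad, 98 mm along the arm from the pivot, about 104 mm above the desk at rest; it goes down about 49 mm to the stop, almost straight. Pressing takes about 5 to 9 N, and the stop is hard. Letting it up at 50 mm/s closes the lid gently; a lever that is let go drops it.
- powder_silver_mid (a point): Middle of a small white screw-cap jar, 48 mm diameter, 42 mm high; bystander, leave alone.
- moisture_meter_mid (a point): Middle of a black hand meter, 42 x 133 x 23 mm, lying; bystander, leave alone.
- marker_tent_1_mid (a point): Middle (half-way up) of a yellow folded number marker, 71 x 70 x 91 mm; bystander, leave alone.

How it is judged:
On the way, in this order (a step that is already met when the one before it is completed fails the run):
1. the fan knob is pulled out to its detent and let go there, the lid still closed (value of joint fan_knob above 0.021 m and value of joint box_lid below 0.1 rad and contact force between the fingers and extractor below 0.3 N), for 0.2 s.
2. with the fan on, the lid is held raised by pressing the lever, for nearly two seconds (value of joint fan_knob above 0.021 m and value of joint box_lid above 1.05 rad and contact force between any of the fingers, the arm and box_lever above 0.5 N), for 1.8 s.
3. the lid is closed again while the fan is still on (value of joint fan_knob above 0.021 m and value of joint box_lid below 0.05 rad), for 0.2 s.
At the end, for the whole second after the job is handed in: the fan knob is fully home (within 2 mm), the lid is closed (within 0.05 rad), nothing is being touched (value of joint fan_knob below 0.002 m and value of joint box_lid below 0.05 rad and velocity of joint fan_knob below 0.01 m/s).
It fails at once if the lid drops shut (closes faster than 2.5 rad/s) (velocity of joint box_lid below -2.5 rad/s).
It fails at once if the lever or the box is pressed with over 60 N (contact force between the fingers and fume_box above 60 N).
It fails at once if the jar, the hand meter or the number marker is moved by more than 20 mm (distance of any of powder_silver_mid, moisture_meter_mid, marker_tent_1_mid from where it was at the start of the episode above 0.02 m).
It also fails if it takes over 62 s, if anything falls off the work surface, if the arm or the gripper's body presses on something with over 40 N, if the wrist force passes 120 N, or if a joint passes its speed limit or range.

ROBOT

A 6-joint arm with a two-finger parallel gripper is mounted at the origin on a cart in front of the work surface, level with it; the furniture and walls round the work are solid. World frame = base frame: x ahead of the robot, y to its left, z up, the work surface at z = 0. Lengths are in m, angles in rad, forces in N, time in s.
With the tool pointing down it reaches from about 0.35 to 0.775 m from the base axis. Payload 7.3 kg.
Tool frame: the origin (TCP) lies midway between the tips of the shut fingers; the grasp point (between the pads) lies 19 mm behind it (robot.tcp_to_grasp is the distance from the TCP to the grasp point, in m); x points along the fingers, z is the direction in which the jaws open and shut, and the axes are right-handed (so a half turn about x gives the same grasp; the last joint's range is limited). The gripper opens to 92 mm and grips with 3 to 60 N. Pads are 19 mm wide; open, the fingers measure 130 mm over their backs; the gripper's body (75 mm by 190 mm) begins 47 mm behind the grasp point.
Start: joints at [-1.353, 0.342, 1.524, -0, 1.275, -0.146], TCP at [0.187, -0.491, 0.227] pointing down, gripper open.
Joint ranges: [-2.53, 2.53], [-0.77, 2.02], [0.04, 2.7], [-1, 4.14], [0.28, 2.66], [-3.11, 3.11]. Speed limits (rad/s): [2.57, 2.57, 3.14, 3.14, 3.14, 3.14].

INTERFACE

Orientations are given as [roll, pitch, yaw] about the fixed x, y, z axes, in that order (R = Rz(yaw) Ry(pitch) Rx(roll)).
In Python, from cell import robot gives the robot as it stands.
- The arm moves only by the tool move_arm, never from a script. Its argument "deltas" is a list of rows, each an object with "dp": the shift along the tool's x, y, z in m, a list of three; "turn": the turn, a rotation vector about the tool's x, y, z in degrees, a list of three. A call has 1 to 10 rows; each row is the pose to reach, as a shift and turn from the pose commanded when the call began, along the tool's axes at that moment; what a row does not reach only later rows make up. A row lasts 1/10 s, in which the tool goes at most 50 mm and 8.59 degrees, less where a joint would pass 70% of its speed; a pose out of reach is approached as far as the arm can. A call with a gripper value outside its range is refused whole. "hand" is the finger opening in m, from 0 to 0.0918, set as the call begins (left out, the last holds). The fingers move at their own pace and stop on an object; "squeeze" is the grip in N (left out, the last holds). Time passes only in rows, so rows that repeat a pose let the fingers close. It gives the time, the measured TCP pose, the force and the opening at its end, in the units of the state.
- robot.observe(): the state, without advancing time (a new reading comes with each control period).
- robot.read_camera(name): name is "side" or "top" or "wrist"; returns (picture, depth): 400x640x3 uint8, red, green, blue; 400x640 float32, m along the optical axis (not along the pixel's ray), 0 where there is no reading.
- robot.camera_info(name): a dict with "fx", "fy", "cx", "cy" (pixels), "R" (3x3) and "t" (3): a world point X has camera coordinates R X + t. Camera axes: x right, y down, z forward; pixel columns grow to the right and rows downward; lengths in m; the calibration is good to about 2 mm. The wrist camera is an equidistant fisheye: a pixel r from the principal point sees the ray r / f radians off the axis. A picture is of the moment at which its call begins: read the wrist's pose just before it. camera_info takes no time and is no camera call; for the wrist camera it gives the pose at the moment of the call.
- robot.hand_in(): hands the job in, once; it reports no verdict.
The state is a dict: "time": time; "qpos": joint angles; "qvel": joint speeds; "joint_efforts": joint torques, N m; "tool_pos": TCP position; "tool_rot": TCP orientation; "contact_force": force on the tool from outside, world axes, zero at the start; "torque": the same for the moment, N m; "opening": finger opening in m.
Only numpy, scipy, OpenCV 4.12 (cv2) and the standard library are available. Lean on these libraries where they do the work, as an engineer would, in place of code of your own. Each camera call takes 0.05 s, during which the arm holds its last target.

## Working session

There is one attempt and no reset: what is moved stays moved. The work goes in short steps, Python scripts to look and compute and a tool call to move; the robot and the scene stay as the last step left them, time stands still between calls to the robot, and variables do not carry over. Pictures are saved under pics/ and viewed, and the job is handed in when it is done.

Besides the shell and the picture viewer there is one more tool, called in YAML: its name, and indented under it one key for each argument. move_arm: Moves the arm, as the interface text tells. Its arguments: {"type":"object","properties":{"deltas":{"type":"array"},"hand":{"type":"number"},"squeeze":{"type":"number"}},"required":["deltas"]}

```bash
ls; mkdir -p pics
python3 - <<'E'
from cell import robot
import cv2,numpy as np
print(robot.observe())
for n in ("side","top"):
    p,d=robot.read_camera(n); cv2.imwrite(f"pics/{n}0.png",p[:,:,::-1]); np.savez(f"{n}0.npz",p=p,d=d,**robot.camera_info(n)); print(robot.camera_info(n))
E
```

```text
pics
{'time': 0.0, 'qpos': array([-1.35299860e+00,  3.42752441e-01,  1.52501200e+00, -1.22830203e-05,
        1.27539629e+00, -1.45980892e-01]), 'qvel': array([-0.00073533, -0.00058798, -0.0008528 ,  0.00079869,  0.00088537,
        0.00067735]), 'joint_efforts': array([-3.32038595e-03, -4.31248498e+01, -2.44220906e+01,  7.13252812e-02,
        5.60352893e-02, -1.56953715e-04]), 'tool_pos': array([ 0.18673747, -0.49023374,  0.22603129]), 'tool_rot': array([3.00310191, 1.5692282 , 1.79608779]), 'contact_force': array([-0.23297099,  0.42916133, -0.34984893]), 'torque': array([ 0.03658946, -0.02952561,  0.04025597]), 'opening': 0.09183621252233501}
{'fx': 474.0213927293413, 'fy': 474.0213927293413, 'cx': 328.87203116037614, 'cy': 200.65177711014852, 'R': array([[-0.92473856, -0.38053358, -0.00726655],
       [-0.17249368,  0.43604471, -0.88323889],
       [ 0.33927059, -0.81551162, -0.46886699]]), 't': array([0.55702227, 0.17885499, 1.39227679])}
{'fx': 437.7587066056161, 'fy': 437.7587066056161, 'cx': 317.8566965531012, 'cy': 196.8331760809919, 'R': array([[ 9.86825204e-03, -9.99951228e-01,  3.98603944e-04],
       [-9.92184249e-01, -9.84118767e-03, -1.24392796e-01],
       [ 1.24390651e-01,  8.32050904e-04, -9.92232973e-01]]), 't': array([0.11901329, 0.55919578, 1.20032084])}
```

View pics/side0.png

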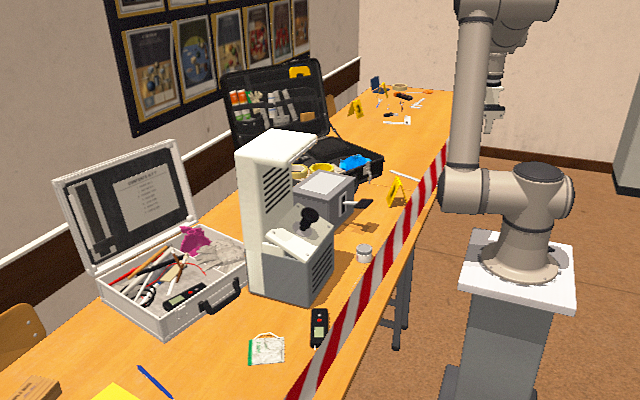

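View pics/top0.png

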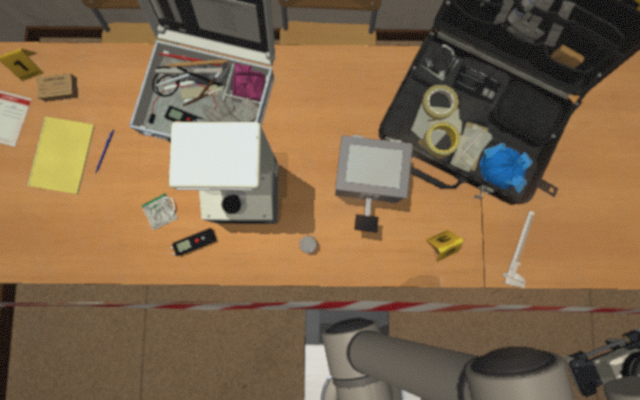

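Side view: extractor with the knob at about (310,216), fume box behind it with its pad at (362,204), jar at (364,252), meter at (319,327). Top view: knob (232,204), pad (367,223), jar (309,245), marker (445,243). I'll measure these next.

```bash
cat > h.py <<'E'
import numpy as np,cv2
def load(n):
    z=np.load(n+".npz"); return z['p'],z['d'],z
def pts(z):
    d=z['d'];v,u=np.mgrid[:d.shape[0],:d.shape[1]]
    c=np.stack([(u-z['cx'])/z['fx']*d,(v-z['cy'])/z['fy']*d,d],-1)
    return (c-z['t'])@z['R']
def proj(z,X):
    c=np.asarray(X)@z['R'].T+z['t']; return np.stack([c[...,0]/c[...,2]*z['fx']+z['cx'],c[...,1]/c[...,2]*z['fy']+z['cy']],-1)
E
python3 - <<'E'
from h import *
np.set_printoptions(precision=4,suppress=True)
for n,rs in (("top0",{"knob":(215,190,255,218),"pad":(350,210,385,235)}),("side0",{"knob":(295,200,325,235),"pad":(350,195,378,212)})):
    p,d,z=load(n);P=pts(z);hsv=cv2.cvtColor(p,cv2.COLOR_RGB2HSV)
    for k,(a,b,c,e) in rs.items():
        m=np.zeros(d.shape,bool);m[b:e,a:c]=(p.max(-1)[b:e,a:c]<50)&(d[b:e,a:c]>0)
        Q=P[m];v,u=np.nonzero(m);print(n,k,m.sum(),"px",u.mean(),v.mean(),u.min(),u.max(),v.min(),v.max(),"mean",Q.mean(0),"med",np.median(Q,0),Q.min(0),Q.max(0))
    cv2.imwrite(f"pics/{n}_z.png",cv2.resize(p[100:270,190:430] if n=="top0" else p[120:310,220:420],None,fx=3,fy=3,interpolation=cv2.INTER_CUBIC)[:,:,::-1])
p,d,z=load("top0");P=pts(z)
for uv in [(232,204),(215,155),(232,196),(232,212),(205,212),(270,212),(240,215),(367,223),(340,197),(408,199),(345,142),(405,142),(375,165),(309,245),(445,243),(195,242),(185,185),(255,185),(205,219),(275,220)]:
    print(uv,P[uv[1],uv[0]])
E
```

```text
top0 knob 245 px 231.42448979591836 203.58367346938775 223 240 195 212 mean [0.5148 0.3277 0.2355] med [0.5142 0.3271 0.2359] [0.4954 0.3081 0.2017] [0.5389 0.3479 0.2474]
top0 pad 144 px 370.0208333333333 224.43055555555554 359 376 218 230 mean [ 0.4771 -0.0138  0.1063] med [ 0.4756 -0.0157  0.1063] [ 0.4622 -0.0301  0.096 ] [0.4948 0.0153 0.1138]
side0 knob 277 px 307.96389891696754 217.8375451263538 300 318 208 230 mean [0.5164 0.3419 0.2218] med [0.517  0.3439 0.2273] [0.495  0.3115 0.1793] [0.5415 0.3601 0.2424]
side0 pad 98 px 363.2142857142857 203.70408163265307 354 372 200 208 mean [0.4795 0.0114 0.1036] med [0.4798 0.0145 0.104 ] [ 0.4598 -0.0202  0.0947] [0.5046 0.0394 0.1088]
(232, 204) [0.5138 0.3263 0.2356]
(215, 155) [0.5921 0.3285 0.4117]
(232, 196) [0.5321 0.3258 0.2414]
(232, 212) [0.4954 0.3268 0.23  ]
(205, 212) [0.5008 0.4083 0.1614]
(270, 212) [0.5021 0.2442 0.1649]
(240, 215) [0.4942 0.3201 0.1603]
(367, 223) [ 0.4809 -0.0061  0.1041]
(340, 197) [ 0.5626  0.0603 -0.0003]
(408, 199) [ 0.5588 -0.1373 -0.0016]
(345, 142) [0.6908 0.0546 0.1381]
(405, 142) [ 0.7074 -0.1147  0.0797]
(375, 165) [ 0.6294 -0.0232  0.1422]
(309, 245) [0.4225 0.1477 0.0442]
(445, 243) [ 0.4309 -0.2178  0.0799]
(195, 242) [0.4281 0.4693 0.0213]
(185, 185) [0.5316 0.3851 0.4112]
(255, 185) [0.5329 0.2477 0.4119]
(205, 219) [0.4843 0.4118 0.1453]
(275, 220) [0.4892 0.241  0.0653]
```

```bash
ls pics
```

```text
side0.png
side0_z.png
top0.png
top0_z.png
```

View pics/top0_z.png

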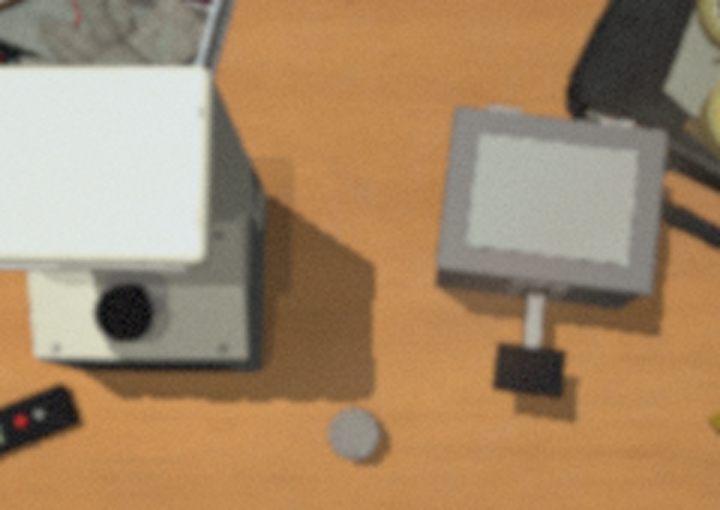

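View pics/side0_z.png

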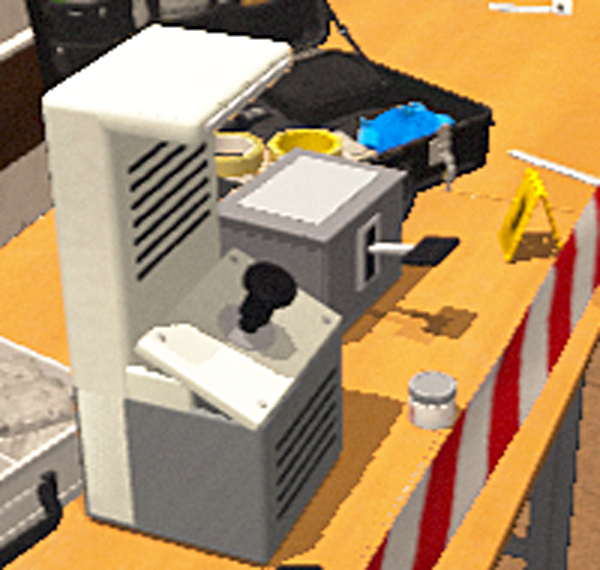

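Run:
```python
from h import *
np.set_printoptions(precision=4,suppress=True)
p,d,z=load("top0");P=pts(z)
def plane(Q):
    for _ in range(4):
        c=Q.mean(0);n=np.linalg.svd(Q-c)[2][2];n*=np.sign(n[2]);r=(Q-c)@n;Q=Q[abs(r)<.006]
    return c,n,len(Q),r.std()
# face of knob
m=np.zeros(d.shape,bool);m[193:215,221:243]=True;m&=(d>0)&(p.max(-1)<50)&(P[...,2]>.21)
cf,nf,*r=plane(P[m]);print("face",cf,nf,r)
mm=np.zeros(d.shape,bool);mm[190:216,206:270]=True
k=cv2.dilate((p.max(-1)<60).astype(np.uint8),np.ones((7,7)))>0
mm&=~k&(d>0)&(P[...,2]<.23)&(P[...,2]>.12)
c,n,*r=plane(P[mm]);print("panel",c,n,r,"tilt",np.degrees(np.arccos(n[2])),"yaw of -n",np.degrees(np.arctan2(-n[1],-n[0])))
# canopy
w=(P[...,2]>.395)&(P[...,2]<.43)
w[:, :150]=0; w[:,300:]=0
cn=cv2.minAreaRect(P[w][:,:2].astype(np.float32));print("canopy",cn)
# side cam
p,d,z=load("side0");P2=pts(z)
for uv in [(290,245),(276,245),(300,258),(330,226),(318,240),(298,205),(285,230),(270,235),(268,250),(302,262),(262,248)]: print(uv,P2[uv[1],uv[0]],p[uv[1],uv[0]], "above panel",(P2[uv[1],uv[0]]-c)@n)
# lid
p,d,z=load("top0");
w=(P[...,2]>.13)&(P[...,2]<.15);w[:,:330]=0;w[:,420:]=0;w[:130]=0;w[203:]=0
print("lid",cv2.minAreaRect(P[w][:,:2].astype(np.float32)),w.sum())
w=(p.max(-1)<60)&(P[...,2]>.085)&(P[...,2]<.12);w[:,:350]=0;w[:,385:]=0;w[:210]=0;w[235:]=0
print("pad",cv2.minAreaRect(P[w][:,:2].astype(np.float32)),w.sum())
# colours pixel rays
m=((p.max(-1)<60)).astype(np.uint8);m[:, :350]=0;m[:,384:]=0;m[:212]=0;m[236:]=0
r=cv2.minAreaRect(np.argwhere(m)[:,::-1].astype(np.float32));print("padpx",r)
```

```text
face [0.5144 0.3279 0.2358] [-0.4418 -0.0319  0.8966] [240, np.float64(0.0019268307696317024)]
panel [0.5253 0.3183 0.1749] [-0.4486 -0.0003  0.8937] [1140, np.float64(0.0019427808353560817)] tilt 26.652947705369314 yaw of -n 0.037980436709805006
canopy ((0.5941269397735596, 0.3315911889076233), (0.1377071589231491, 0.18082334101200104), 0.061279475688934326)
(290, 245) [0.5354 0.4088 0.1771] [254 254 246] above panel -0.002548827342066151
(276, 245) [0.5643 0.4264 0.1809] [145 137 119] above panel -0.01219266245624143
(300, 258) [0.5028 0.4224 0.1559] [220 211 182] above panel -0.006837352982976774
(330, 226) [0.491  0.2595 0.1576] [208 194 178] above panel -9.670696185617226e-06
(318, 240) [0.4948 0.3318 0.1553] [213 202 177] above panel -0.0037610199801978335
(298, 205) [0.5856 0.2572 0.2017] [152 144 130] above panel -0.0030032381265304524
(285, 230) [0.5664 0.3731 0.1927] [255 255 239] above panel -0.002541817854097554
(270, 235) [0.5832 0.4194 0.201 ] [254 254 246] above panel -0.0026234314791656064
(268, 250) [0.5922 0.4195 0.1551] [221 211 184] above panel -0.047727141330382715
(302, 262) [0.4971 0.4237 0.1466] [180 168 150] above panel -0.01267989327523365
(262, 248) [0.6058 0.4247 0.1608] [221 212 186] above panel -0.048658198052880186
lid ((0.6310263872146606, -0.0196835920214653), (0.18787245452404022, 0.1526464819908142), 83.6197509765625) 3991
pad ((0.4790617525577545, -0.0036153923720121384), (0.05260099843144417, 0.03754168003797531), 88.21797943115234) 253
padpx ((366.0, 224.0), (14.0, 20.0), 90.0)
```

```bash
cat >> h.py <<'E'
from scipy.spatial.transform import Rotation as Ro
np.set_printoptions(precision=4,suppress=True)
n=np.array([-np.sin(np.radians(26)),0,np.cos(np.radians(26))])
FACE=np.array([.5144,.328,.2358])
def axes(x,z):
    x=np.array(x,float);x/=np.linalg.norm(x);z=np.array(z,float);z-=x*(x@z);z/=np.linalg.norm(z)
    return Ro.from_matrix(np.stack([x,np.cross(z,x),z],1))
def delta(p,R):
    from cell import robot
    o=robot.observe();Rc=Ro.from_euler('xyz',o['tool_rot'])
    dp=Rc.inv().apply(np.array(p)-o['tool_pos']);t=np.degrees((Rc.inv()*R).as_rotvec())
    print("t",round(o['time'],2),"pos",o['tool_pos'],"F",o['contact_force'],"q",o['qpos'],"open",o['opening']);print("dp",dp,"len",np.linalg.norm(dp),"turn",t,"ang",np.linalg.norm(t))
E
python3 - <<'E'
from h import *
from cell import robot
print(Ro.from_euler('xyz',robot.observe()['tool_rot']).as_matrix())
for s in (1,-1):
    delta([.38,0,.36],axes([0,0,-1],[0,s,0]))
    delta(FACE+.1*n,axes(-n,[0,s,0]))
E
```

```text
[[-0.0003  0.9346  0.3558]
 [ 0.0014  0.3558 -0.9346]
 [-1.      0.0002 -0.0014]]
t 0.1 pos [ 0.1867 -0.4903  0.2261] F [-0.0729 -0.2229  1.1902] q [-1.353   0.3427  1.5249 -0.      1.2754 -0.146 ] open 0.09155560737971791
dp [-0.1333  0.3551 -0.3896] len 0.5437368560224761 turn [-159.1587   -0.0042   -0.1151] ang 159.15875160858633
t 0.1 pos [ 0.1867 -0.4903  0.2261] F [-0.0729 -0.2229  1.1902] q [-1.353   0.3427  1.5249 -0.      1.2754 -0.146 ] open 0.09155560737971791
dp [-0.0985  0.5564 -0.6639] len 0.871805473610246 turn [-155.4852  -35.9009   -6.7141] ang 159.71726666897032
t 0.1 pos [ 0.1867 -0.4903  0.2261] F [-0.0729 -0.2229  1.1902] q [-1.353   0.3427  1.5249 -0.      1.2754 -0.146 ] open 0.09155560737971791
dp [-0.1333  0.3551 -0.3896] len 0.5437368560224761 turn [20.8413 -0.0819  0.003 ] ang 20.8414114202897
t 0.1 pos [ 0.1867 -0.4903  0.2261] F [-0.0729 -0.2229  1.1902] q [-1.353   0.3427  1.5249 -0.      1.2754 -0.146 ] open 0.09155560737971791
dp [-0.0985  0.5564 -0.6639] len 0.871805473610246 turn [20.4623 -4.8089 25.7137] ang 33.2118100337194
```

move_arm:
  deltas:
    - {"dp": [-0.05, 0, 0], "turn": [0, 0, 0]}
    - {"dp": [-0.09, 0.08, -0.09], "turn": [5, 0, 0]}
    - {"dp": [-0.133, 0.355, -0.39], "turn": [20.8, 0, 0]}
    - {"dp": [-0.133, 0.355, -0.39], "turn": [20.8, 0, 0]}
    - {"dp": [-0.133, 0.355, -0.39], "turn": [20.8, 0, 0]}
    - {"dp": [-0.133, 0.355, -0.39], "turn": [20.8, 0, 0]}
    - {"dp": [-0.133, 0.355, -0.39], "turn": [20.8, 0, 0]}
    - {"dp": [-0.133, 0.355, -0.39], "turn": [20.8, 0, 0]}
    - {"dp": [-0.133, 0.355, -0.39], "turn": [20.8, 0, 0]}
    - {"dp": [-0.133, 0.355, -0.39], "turn": [20.8, 0, 0]}
  hand: 0.0918
  squeeze: 30

```text
time: 1.1
tool_pos: [0.3491, -0.0758, 0.3482]
tool_rot: [0.93, 1.57, -0.64]
contact_force: [2.1, -0.4, 0.9]
opening: 0.0917
```

Run:
```python
from h import *
delta([.38,0,.36],axes([0,0,-1],[0,-1,0]))
delta(FACE+.1*n,axes(-n,[0,-1,0]))
```

```text
t 1.1 pos [ 0.3491 -0.0758  0.3482] F [ 2.0625 -0.3717  0.8627] q [-0.4293 -0.0564  1.6681 -0.0001  1.5295  1.1412] open 0.09173489901310629
dp [-0.0118  0.0309 -0.0758] len 0.08269702846368378 turn [ 0.0169  0.0119 -0.0159] ang 0.026071283694711046
t 1.1 pos [ 0.3491 -0.0758  0.3482] F [ 2.0625 -0.3717  0.8627] q [-0.4293 -0.0564  1.6681 -0.0001  1.5295  1.1412] open 0.09173489901310629
dp [ 0.0225  0.1216 -0.4038] len 0.4222718502489651 turn [ 0.0193  0.0078 25.9841] ang 25.984075121450587
```

move_arm:
  deltas:
    - {"dp": [0, 0.03, -0.1], "turn": [0, 0, 5]}
    - {"dp": [0, 0.04, -0.2], "turn": [0, 0, 12]}
    - {"dp": [0, 0.06, -0.4], "turn": [0, 0, 26]}
    - {"dp": [0, 0.06, -0.4], "turn": [0, 0, 26]}
    - {"dp": [0, 0.06, -0.4], "turn": [0, 0, 26]}
    - {"dp": [0, 0.06, -0.4], "turn": [0, 0, 26]}
    - {"dp": [0, 0.06, -0.4], "turn": [0, 0, 26]}
    - {"dp": [0, 0.06, -0.4], "turn": [0, 0, 26]}
    - {"dp": [0, 0.06, -0.4], "turn": [0, 0, 26]}
    - {"dp": [0, 0.06, -0.4], "turn": [0, 0, 26]}

```text
time: 2.1
tool_pos: [0.4083, 0.3235, 0.3467]
tool_rot: [1.567, 1.119, -0.0]
contact_force: [0.4, 0.5, -0.3]
opening: 0.0918
```

Run:
```python
from h import *
from cell import robot
import cv2
delta(FACE+.1*n,axes(-n,[0,-1,0]))
p,d=robot.read_camera("wrist");cv2.imwrite("pics/w1.png",p[:,:,::-1])
p,d=robot.read_camera("side");cv2.imwrite("pics/s1.png",p[:,:,::-1])
delta(FACE+.1*n,axes(-n,[0,-1,0]))
```

```text
t 2.1 pos [0.4083 0.3235 0.3467] F [ 0.4153  0.5409 -0.3128] q [ 0.6939  0.0859  1.6124 -0.3176  1.1071  2.3553] open 0.09184212336782487
dp [ 0.0461  0.0469 -0.0043] len 0.06587500875725388 turn [0.2281 0.0058 0.1155] ang 0.2557620499114057
t 2.2 pos [0.4085 0.3213 0.3475] F [-0.0619 -0.0425 -0.6898] q [ 0.6905  0.0824  1.6145 -0.3177  1.1072  2.3549] open 0.09194317595019334
dp [ 0.0468  0.0463 -0.0067] len 0.06615232200315613 turn [0.0568 0.053  0.0494] ang 0.09202791422070201
```

View pics/w1.png

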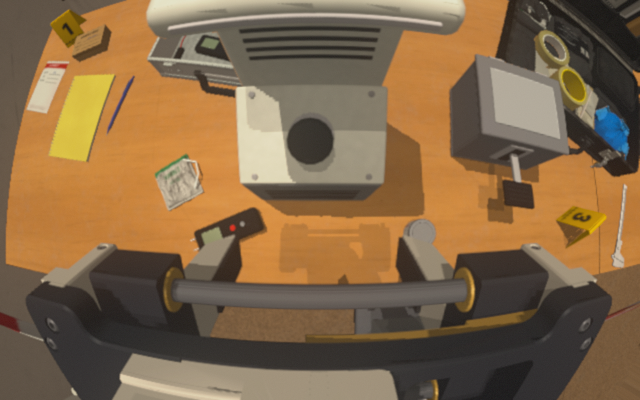

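View pics/s1.png

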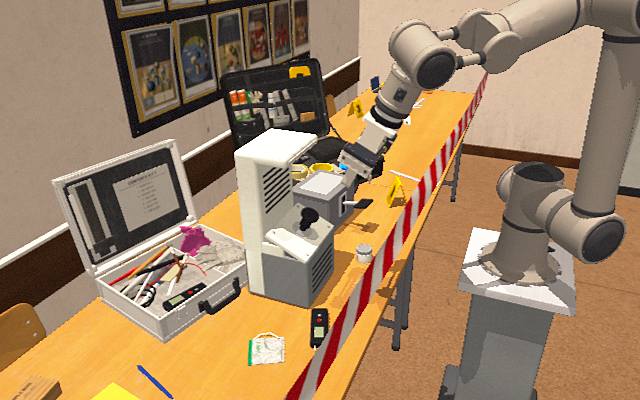

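Wrist view: round knob face at (310,141), panel level, the fingers at the bottom, the canopy at the top edge. I'll check the knob position from this view, and the camera's clearance.

Run:
```python
from h import *
from cell import robot
i=robot.camera_info("wrist");R=np.array(i['R']);t=np.array(i['t']);C=-R.T@t
print("cam at",C,i['fx'],i['cx'],i['cy'])
p=cv2.imread("pics/w1.png");m=(p.max(-1)<60).astype(np.uint8);m[:,:270]=0;m[:,350:]=0;m[:110]=0;m[175:]=0
c=max(cv2.findContours(m,0,2)[0],key=cv2.contourArea);(u,v),r=cv2.minEnclosingCircle(c);print(u,v,r)
a=np.array([(u-i['cx']),(v-i['cy'])]);rr=np.hypot(*a);th=rr/i['fx'];ray=R.T@np.array([*(a/rr*np.sin(th)),np.cos(th)])
s=((FACE-C)@n)/(ray@n);print("face by wrist",C+s*ray)
o=robot.observe();D=FACE-.026*n-o['tool_pos'];print("cam final",C+D)
delta(FACE+.05*n,axes(-n,[0,-1,0]))
```

```text
cam at [0.4153 0.3208 0.5266] 309.70691628693146 318.4431873589794 198.29003750139307
310.3559875488281 140.11599731445312 22.185422897338867
face by wrist [0.5139 0.3289 0.2355]
cam final [0.5326 0.3275 0.3915]
t 2.2 pos [0.4085 0.3213 0.3475] F [-0.0619 -0.0425 -0.6898] q [ 0.6905  0.0824  1.6145 -0.3177  1.1072  2.3549] open 0.09194317595019334
dp [ 0.0968  0.0463 -0.0068] len 0.10751538091205069 turn [0.0568 0.053  0.0494] ang 0.09202791422070201
```

The two views agree on the knob to 1 mm. At the grasp, though, the wrist camera would sit inside the canopy, so I'll turn the tool half a turn about its axis to put the camera on the robot's side.

move_arm:
  deltas:
    - {"dp": [-0.01, -0.03, 0], "turn": [-8, 0, 0]}
    - {"dp": [-0.01, -0.04, 0], "turn": [-16, 0, 0]}
    - {"dp": [-0.01, -0.04, 0], "turn": [-24, 0, 0]}
    - {"dp": [-0.01, -0.04, 0], "turn": [-32, 0, 0]}
    - {"dp": [-0.01, -0.04, 0], "turn": [-40, 0, 0]}
    - {"dp": [-0.01, -0.04, 0], "turn": [-48, 0, 0]}
    - {"dp": [-0.01, -0.04, 0], "turn": [-56, 0, 0]}
    - {"dp": [-0.01, -0.04, 0], "turn": [-64, 0, 0]}
    - {"dp": [-0.01, -0.04, 0], "turn": [-72, 0, 0]}
    - {"dp": [-0.01, -0.04, 0], "turn": [-80, 0, 0]}

```text
time: 3.2
tool_pos: [0.3686, 0.3201, 0.34]
tool_rot: [0.169, 1.116, -0.001]
contact_force: [0.3, -0.5, -1.3]
opening: 0.0916
```

move_arm:
  deltas:
    - {"dp": [0, 0, 0], "turn": [-8, 0, 0]}
    - {"dp": [0, 0, 0], "turn": [-16, 0, 0]}
    - {"dp": [0, 0, 0], "turn": [-24, 0, 0]}
    - {"dp": [0, 0, 0], "turn": [-32, 0, 0]}
    - {"dp": [0, 0, 0], "turn": [-40, 0, 0]}
    - {"dp": [0, 0, 0], "turn": [-48, 0, 0]}
    - {"dp": [0, 0, 0], "turn": [-56, 0, 0]}
    - {"dp": [0, 0, 0], "turn": [-64, 0, 0]}
    - {"dp": [0, 0, 0], "turn": [-72, 0, 0]}
    - {"dp": [0, 0, 0], "turn": [-80, 0, 0]}

```text
time: 4.2
tool_pos: [0.3686, 0.3201, 0.3399]
tool_rot: [-1.227, 1.116, -0.001]
contact_force: [-0.1, 0.7, 0.5]
opening: 0.092
```

```bash
sed -i 's/^FACE.*/FACE=np.array([.5142,.3284,.2357])/' h.py
python3 - <<'E'
from h import *
delta(FACE+.05*n,axes(-n,[0,1,0]))
E
```

```text
t 4.2 pos [0.3686 0.3201 0.3399] F [-0.1337  0.6743  0.5257] q [ 0.7548  0.0355  1.6863 -0.3441  1.1031 -0.3635] open 0.09202131224497491
dp [ 0.1075 -0.0772  0.0367] len 0.137375425902056 turn [-19.7848  -0.0289   0.0403] ang 19.78486393104183
```

move_arm:
  deltas:
    - {"dp": [0, 0, 0], "turn": [-8, 0, 0]}
    - {"dp": [0, 0, 0], "turn": [-16, 0, 0]}
    - {"dp": [0.02, -0.02, 0.01], "turn": [-19.8, 0, 0]}
    - {"dp": [0.05, -0.05, 0.02], "turn": [-19.8, 0, 0]}
    - {"dp": [0.08, -0.077, 0.037], "turn": [-19.8, 0, 0]}
    - {"dp": [0.108, -0.077, 0.037], "turn": [-19.8, 0, 0]}
    - {"dp": [0.108, -0.077, 0.037], "turn": [-19.8, 0, 0]}

```text
time: 4.9
tool_pos: [0.4925, 0.3272, 0.2761]
tool_rot: [-1.576, 1.123, -0.012]
contact_force: [-0.8, 0.5, -0.4]
opening: 0.0917
```

Run:
```python
from h import *
from cell import robot
p,d=robot.read_camera("wrist");cv2.imwrite("pics/w2.png",p[:,:,::-1])
p,d=robot.read_camera("side");cv2.imwrite("pics/s2.png",p[:,:,::-1])
delta(FACE-.034*n,axes(-n,[0,1,0]))
```

```text
t 5.0 pos [0.492 0.329 0.28 ] F [0.2137 0.1638 0.0918] q [ 0.5922  0.247   1.5985 -0.3097  0.9361 -0.8345] open 0.09159280492403722
dp [ 0.0836 -0.0005 -0.0005] len 0.08356031755913546 turn [-0.2661 -0.0695 -0.0312] ang 0.276751408780678
```

View pics/w2.png

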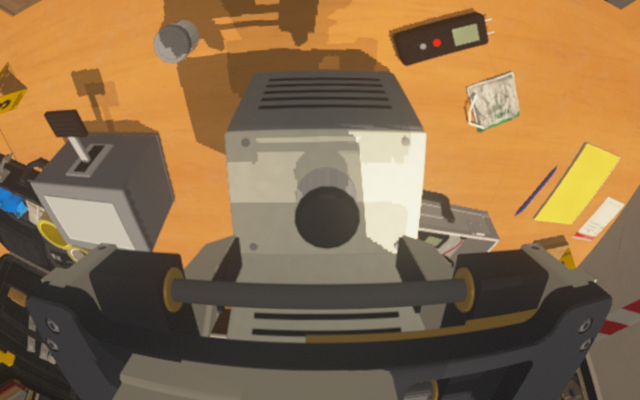

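View pics/s2.png

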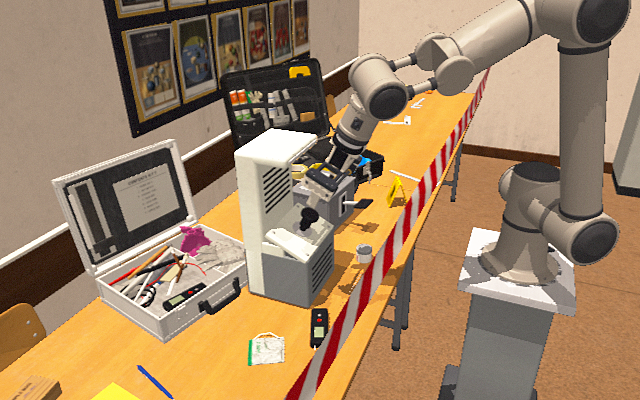

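Wrist view: the knob at (327,217) lies between the open fingers, clear of the canopy. I'll advance along the axis to the waist.

move_arm:
  deltas:
    - {"dp": [0.03, 0, 0], "turn": [0, 0, 0]}
    - {"dp": [0.05, 0, 0], "turn": [0, 0, 0]}
    - {"dp": [0.07, 0, 0], "turn": [0, 0, 0]}
    - {"dp": [0.085, 0, 0], "turn": [0, 0, 0]}
    - {"dp": [0.097, 0, 0], "turn": [0, 0, 0]}
    - {"dp": [0.097, 0, 0], "turn": [0, 0, 0]}
    - {"dp": [0.097, 0, 0], "turn": [0, 0, 0]}

```text
time: 5.7
tool_pos: [0.5347, 0.3309, 0.1932]
tool_rot: [-1.567, 1.116, 0.001]
contact_force: [-0.8, -0.4, -0.6]
opening: 0.0917
```

Run:
```python
from h import *
from cell import robot
p,d=robot.read_camera("wrist");cv2.imwrite("pics/w3.png",p[:,:,::-1])
delta(FACE-.049*n,axes(-n,[0,1,0]))
```

```text
t 5.75 pos [0.5348 0.331  0.1935] F [ 0.1831 -0.0181 -1.0706] q [ 0.5482  0.3878  1.6497 -0.346   0.7383 -0.8058] open 0.09197657649447136
dp [ 0.002   0.     -0.0026] len 0.0033020142487584845 turn [-0.169   0.055   0.0721] ang 0.19177025755568886
```

View pics/w3.png

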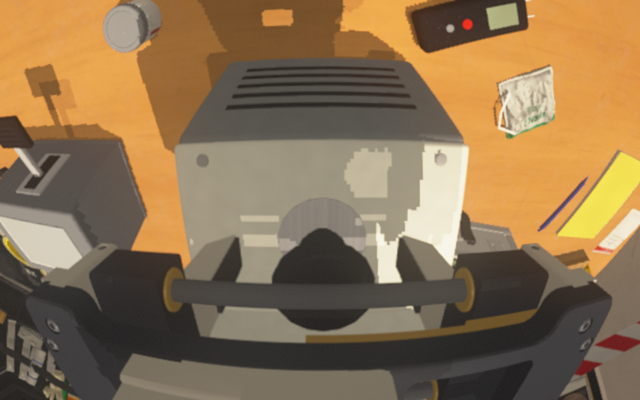

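The knob lies between the fingers, about 2.5 mm off centre. I'll correct that and close.

move_arm:
  deltas:
    - {"dp": [0.001, 0, -0.0025], "turn": [0, 0, 0]}
    - {"dp": [0.001, 0, -0.0025], "turn": [0, 0, 0]}
    - {"dp": [0.001, 0, -0.0025], "turn": [0, 0, 0]}
    - {"dp": [0.001, 0, -0.0025], "turn": [0, 0, 0]}
    - {"dp": [0.001, 0, -0.0025], "turn": [0, 0, 0]}
    - {"dp": [0.001, 0, -0.0025], "turn": [0, 0, 0]}
    - {"dp": [0.001, 0, -0.0025], "turn": [0, 0, 0]}
    - {"dp": [0.001, 0, -0.0025], "turn": [0, 0, 0]}
  hand: 0.015
  squeeze: 30

```text
time: 6.55
tool_pos: [0.5352, 0.3326, 0.1918]
tool_rot: [-1.552, 1.115, 0.018]
contact_force: [0.7, 18.7, -4.3]
opening: 0.0462
```

Run:
```python
from h import *
delta(FACE-.049*n,axes(-n,[0,1,0]))
```

```text
t 6.55 pos [0.5352 0.3326 0.1918] F [ 0.7471 18.7262 -4.2764] q [ 0.547   0.3892  1.6531 -0.3409  0.7279 -0.8097] open 0.04615532838226707
dp [ 0.0003 -0.0003 -0.0042] len 0.004201108919537501 turn [-0.1588  0.4489  0.1353] ang 0.494984039928191
```

move_arm:
  deltas:
    - {"dp": [0, 0, 0.004], "turn": [0, 0, 0]}
    - {"dp": [0, 0, 0.004], "turn": [0, 0, 0]}
    - {"dp": [0, 0, 0.004], "turn": [0, 0, 0]}

```text
time: 6.85
tool_pos: [0.5352, 0.3328, 0.1917]
tool_rot: [-1.565, 1.117, 0.003]
contact_force: [-0.8, 4.1, 0.5]
opening: 0.0459
```

Run:
```python
from h import *
from cell import robot
p,d=robot.read_camera("wrist");cv2.imwrite("pics/w4.png",p[:,:,::-1])
delta(FACE-.049*n,axes(-n,[0,1,0]))
```

```text
t 6.9 pos [0.5352 0.3328 0.1917] F [-2.1125  5.2256  0.5126] q [ 0.5503  0.3921  1.648  -0.3465  0.7367 -0.8028] open 0.04642047094170595
dp [ 0.0003 -0.0005 -0.0044] len 0.004437950113328992 turn [-0.1719  0.0871  0.0288] ang 0.1948048459690619
```

View pics/w4.png

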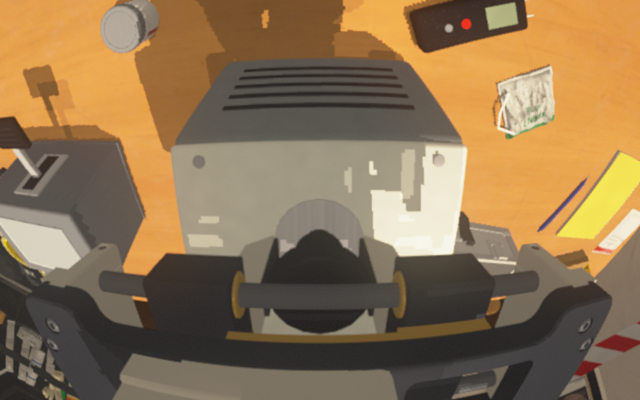

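The fingers grip the head (opening 46 mm) and the side load has relaxed. Now I'll pull.

move_arm:
  deltas:
    - {"dp": [-0.004, 0, 0], "turn": [0, 0, 0]}
    - {"dp": [-0.009, 0, 0], "turn": [0, 0, 0]}
    - {"dp": [-0.014, 0, 0], "turn": [0, 0, 0]}
    - {"dp": [-0.019, 0, 0], "turn": [0, 0, 0]}
    - {"dp": [-0.023, 0, 0], "turn": [0, 0, 0]}
    - {"dp": [-0.025, 0, 0], "turn": [0, 0, 0]}
    - {"dp": [-0.025, 0, 0], "turn": [0, 0, 0]}
    - {"dp": [-0.025, 0, 0], "turn": [0, 0, 0]}
  squeeze: 40

```text
time: 7.7
tool_pos: [0.5245, 0.3327, 0.2134]
tool_rot: [-1.565, 1.117, 0.003]
contact_force: [3.7, 6.4, -4.5]
opening: 0.0462
```

Run:
```python
from h import *
from cell import robot
p,d=robot.read_camera("side");cv2.imwrite("pics/s5.png",p[120:310,220:420,::-1].repeat(3,0).repeat(3,1))
delta(FACE-.025*n,axes(-n,[0,1,0]))
```

```text
t 7.75 pos [0.5245 0.3327 0.2134] F [ 3.7159  5.7847 -4.048 ] q [ 0.5612  0.3547  1.6393 -0.3351  0.7839 -0.8118] open 0.045684415140658616
dp [ 0.0004 -0.0005 -0.0043] len 0.0043743958080954305 turn [-0.1742  0.0764  0.0031] ang 0.1902246241827296
```

View pics/s5.png

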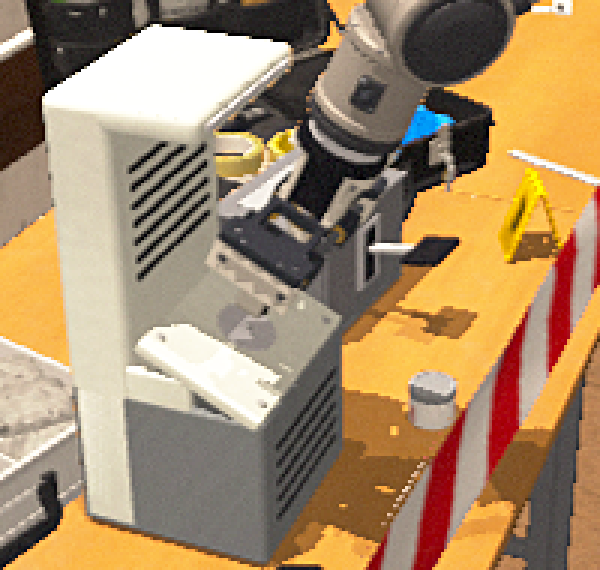

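The tool moved 24 mm and the force now reads as the stop, so it should be in the detent. I'll open, then back off along the axis.

move_arm:
  deltas:
    - {"dp": [0, 0, 0], "turn": [0, 0, 0]}
    - {"dp": [0, 0, 0], "turn": [0, 0, 0]}
    - {"dp": [0, 0, 0], "turn": [0, 0, 0]}
    - {"dp": [0, 0, 0], "turn": [0, 0, 0]}
    - {"dp": [0, 0, 0], "turn": [0, 0, 0]}
    - {"dp": [0, 0, 0], "turn": [0, 0, 0]}
    - {"dp": [-0.03, 0, 0], "turn": [0, 0, 0]}
    - {"dp": [-0.07, 0, 0], "turn": [0, 0, 0]}
    - {"dp": [-0.11, 0, 0], "turn": [0, 0, 0]}
    - {"dp": [-0.15, 0.0, 0], "turn": [0, 0, 0]}
  hand: 0.0918

```text
time: 8.75
tool_pos: [0.4575, 0.332, 0.3502]
tool_rot: [-1.567, 1.117, 0.0]
contact_force: [0.0, 0.3, 0.4]
opening: 0.0917
```

Run:
```python
from h import *
from cell import robot
for k in("side","top"):
    p,d=robot.read_camera(k);cv2.imwrite(f"pics/{k}6.png",p[:,:,::-1]);i=robot.camera_info(k);np.savez(k+"6.npz",p=p,d=d,**i)
p,d,z=load("top6");P=pts(z)
c0=np.array([.5253,.3183,.1749])
v,u=np.mgrid[:400,:640]
m=(p.max(-1)<50)&(d>0)&(abs(P[...,1]-.33)<.05)&(abs(P[...,0]-.505)<.05)&(P[...,2]>.2)&(P[...,2]<.3)
Q=P[m];print(m.sum(),np.median(Q,0),"height over panel",np.median((Q-c0)@n))
p,d,z=load("side6");P=pts(z)
m=(p.max(-1)<50)&(d>0)&(abs(P[...,1]-.33)<.05)&(abs(P[...,0]-.505)<.05)&(P[...,2]>.2)&(P[...,2]<.3)
Q=P[m];h=(Q-c0)@n;print(m.sum(),np.percentile(h,[50,80,95]))
o=robot.observe();print(o['time'],o['tool_pos'],o['qpos'],o['contact_force'])
```

```text
244 [0.5044 0.3272 0.2575] height over panel 0.08371770321885019
288 [0.0795 0.0821 0.0836]
8.85 [0.4584 0.3335 0.3554] [ 0.6409  0.1557  1.5118 -0.2966  1.1081 -0.8433] [ 0.8914  0.8436 -0.5652]
```

View pics/side6.png

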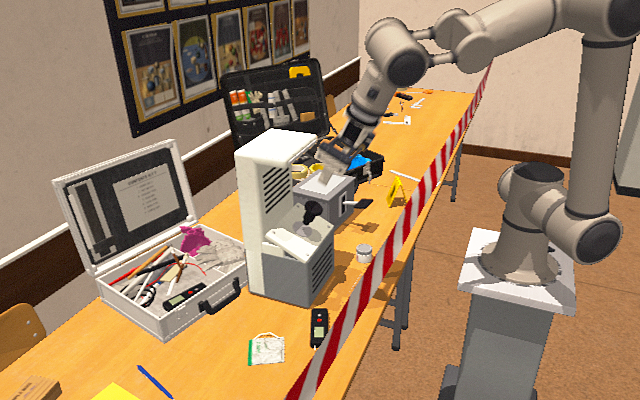

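View pics/top6.png

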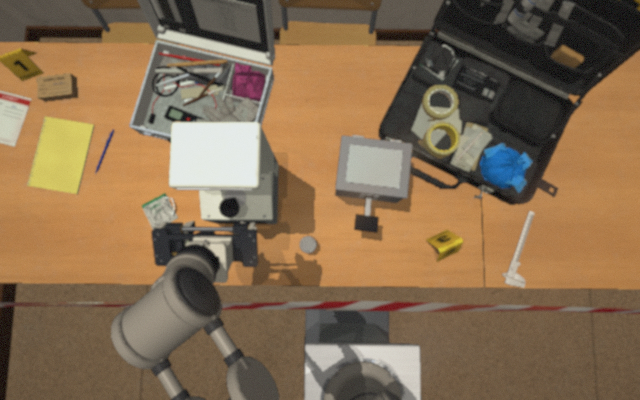

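Side and top views: the knob face is 84 mm off the panel, so the fan is on, and nothing else has moved. Now the lever: fingers shut, tool vertical above the pad.

Run:
```python
from h import *
delta([.47,-.004,.26],axes([0,0,-1],[0,1,0]))
R=axes([0,0,-1],[0,1,0]);print(R.as_matrix())
```

```text
t 8.85 pos [0.4584 0.3335 0.3554] F [ 0.8914  0.8436 -0.5652] q [ 0.6409  0.1557  1.5118 -0.2966  1.1081 -0.8433] open 0.09186108602658602
dp [ 0.0883  0.0308 -0.3383] len 0.3509482386806493 turn [-0.1513  0.4313 26.5036] ang 26.507571295592566
[[ 0. -1.  0.]
 [ 0.  0.  1.]
 [-1.  0.  0.]]
```

move_arm:
  deltas:
    - {"dp": [0, 0.02, -0.03], "turn": [0, 0, 0]}
    - {"dp": [0, 0.03, -0.08], "turn": [0, 0, 8]}
    - {"dp": [0.03, 0.03, -0.13], "turn": [0, 0, 16]}
    - {"dp": [0.088, 0.031, -0.338], "turn": [0, 0.3, 26.4]}
    - {"dp": [0.088, 0.031, -0.338], "turn": [0, 0.3, 26.4]}
    - {"dp": [0.088, 0.031, -0.338], "turn": [0, 0.3, 26.4]}
    - {"dp": [0.088, 0.031, -0.338], "turn": [0, 0.3, 26.4]}
    - {"dp": [0.088, 0.031, -0.338], "turn": [0, 0.3, 26.4]}
    - {"dp": [0.088, 0.031, -0.338], "turn": [0, 0.3, 26.4]}
    - {"dp": [0.088, 0.031, -0.338], "turn": [0, 0.3, 26.4]}
  hand: 0.0
  squeeze: 20

```text
time: 9.85
tool_pos: [0.4682, -0.0059, 0.2551]
tool_rot: [1.941, 1.562, -2.777]
contact_force: [0.0, 0.2, 1.0]
opening: 0.0165
```

Run:
```python
from h import *
from cell import robot
p,d=robot.read_camera("wrist");i=robot.camera_info("wrist");cv2.imwrite("pics/w7.png",p[:,:,::-1])
R=np.array(i['R']);t=np.array(i['t']);C=-R.T@t
m=(p.max(-1)<55).astype(np.uint8);np.savez("w7.npz",p=p,d=d,**i)
print("cam",C)
delta([.480,-.004,.115],axes([0,0,-1],[0,1,0]))
```

```text
cam [ 0.3849 -0.0051  0.4141]
t 9.9 pos [ 0.4683 -0.0052  0.2555] F [-0.4698  0.239  -0.0954] q [-0.172   0.2188  1.6148 -0.0045  1.3147 -1.7379] open 0.012267062379794264
dp [ 0.1404 -0.0127  0.0017] len 0.1409607986971489 turn [-0.2139 -0.1822 -0.4152] ang 0.5013871379493859
```

View pics/w7.png

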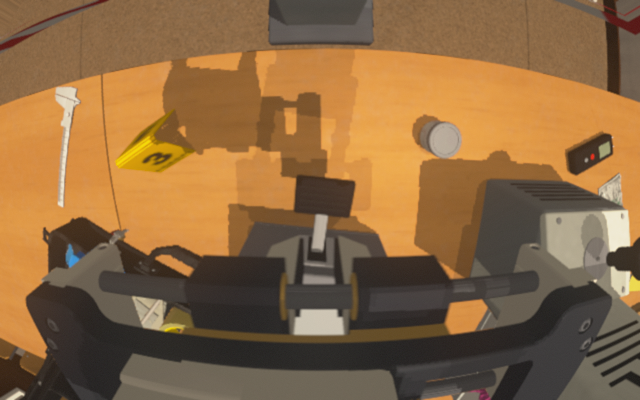

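Run:
```python
from h import *
p,d,i=load("w7")
R=i['R'];C=-R.T@i['t']
m=(p.max(-1)<60).astype(np.uint8);m[:,:290]=0;m[:,360:]=0;m[:172]=0;m[217:]=0
c=max(cv2.findContours(m,0,2)[0],key=cv2.contourArea);(u,v),s,a=cv2.minAreaRect(c);print(u,v,s,a)
def cast(u,v,h):
    q=np.array([u-i['cx'],v-i['cy']]);r=np.hypot(*q);th=r/i['fx'];ray=R.T@np.array([*(q/r*np.sin(th)),np.cos(th)]);return C+(h-C[2])/ray[2]*ray
print(cast(u,v,.104),[cast(*x,.104) for x in cv2.boxPoints(((u,v),s,a))])
```

```text
315.0 212.0 (0.0, 0.0) 0.0
[ 0.4992 -0.0097  0.104 ] [array([ 0.4992, -0.0097,  0.104 ]), array([ 0.4992, -0.0097,  0.104 ]), array([ 0.4992, -0.0097,  0.104 ]), array([ 0.4992, -0.0097,  0.104 ])]
```

Run:
```python
from h import *
p,d,i=load("w7")
R=i['R'];C=-R.T@i['t']
def cast(u,v,h):
    q=np.array([u-i['cx'],v-i['cy']]);r=np.hypot(*q);th=r/i['fx'];ray=R.T@np.array([*(q/r*np.sin(th)),np.cos(th)]);return C+(h-C[2])/ray[2]*ray
print(p[197,[285,300,325,345,365]],p[185,310],p[207,315])
for u,v in[(325,197),(297,176),(355,181),(351,217),(295,212)]:print(cast(u,v,.104))
delta([.480,-.004,.115],axes([0,0,-1],[0,1,0]))
```

```text
[[205 138  68]
 [ 65  49  40]
 [ 69  52  44]
 [ 75  55  43]
 [214 143  68]] [67 50 39] [65 52 43]
[0.4824 0.0009 0.104 ]
[ 0.4597 -0.0281  0.104 ]
[0.4651 0.032  0.104 ]
[0.5051 0.029  0.104 ]
[ 0.4992 -0.0311  0.104 ]
t 9.9 pos [ 0.4683 -0.0052  0.2555] F [-0.4698  0.239  -0.0954] q [-0.172   0.2188  1.6148 -0.0045  1.3147 -1.7379] open 0.012267062379794264
dp [ 0.1404 -0.0127  0.0017] len 0.1409607986971489 turn [-0.2139 -0.1822 -0.4152] ang 0.5013871379493859
```

The pad's centre is at about (0.481, -0.001); I'll descend to just above it.

move_arm:
  deltas:
    - {"dp": [0.04, -0.013, 0.004], "turn": [0, 0, 0]}
    - {"dp": [0.08, -0.013, 0.004], "turn": [0, 0, 0]}
    - {"dp": [0.115, -0.013, 0.004], "turn": [0, 0, 0]}
    - {"dp": [0.133, -0.013, 0.004], "turn": [0, 0, 0]}
    - {"dp": [0.14, -0.013, 0.004], "turn": [0, 0, 0]}
    - {"dp": [0.14, -0.013, 0.004], "turn": [0, 0, 0]}
    - {"dp": [0.14, -0.013, 0.004], "turn": [0, 0, 0]}

```text
time: 10.6
tool_pos: [0.4812, -0.0017, 0.1167]
tool_rot: [2.252, 1.565, -2.463]
contact_force: [0.1, -0.4, 0.7]
opening: 0.0007
```

Run:
```python
from h import *
from cell import robot
p,d=robot.read_camera("side");cv2.imwrite("pics/s8.png",p[120:310,220:480,::-1].repeat(3,0).repeat(3,1))
delta([.481,-.001,.058],axes([0,0,-1],[0,1,0]))
```

```text
t 10.65 pos [ 0.4813 -0.0019  0.1168] F [ 0.2322 -0.3922  0.0498] q [-0.1603  0.3903  1.7924 -0.0057  0.9625 -1.725 ] open 0.0002517615338225787
dp [0.0588 0.0001 0.0012] len 0.0588460964271318 turn [-0.1643 -0.2294 -0.2479] ang 0.3755972077464614
```

View pics/s8.png

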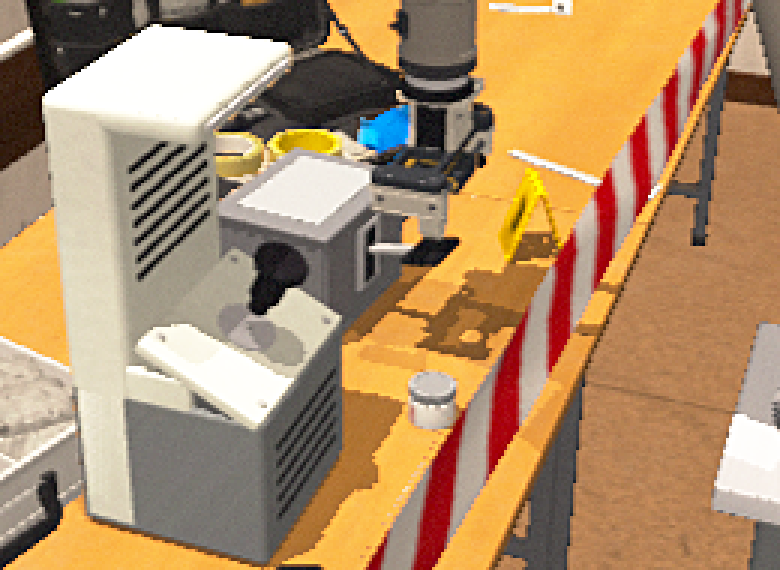

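The fingertips are centred over the pad. I'll press at about 50 mm/s.

move_arm:
  deltas:
    - {"dp": [0.005, 0, 0], "turn": [0, 0, 0]}
    - {"dp": [0.01, 0, 0], "turn": [0, 0, 0]}
    - {"dp": [0.015, 0, 0], "turn": [0, 0, 0]}
    - {"dp": [0.02, 0, 0], "turn": [0, 0, 0]}
    - {"dp": [0.025, 0, 0], "turn": [0, 0, 0]}
    - {"dp": [0.03, 0, 0], "turn": [0, 0, 0]}
    - {"dp": [0.035, 0, 0], "turn": [0, 0, 0]}
    - {"dp": [0.04, 0, 0], "turn": [0, 0, 0]}
    - {"dp": [0.045, 0, 0], "turn": [0, 0, 0]}
    - {"dp": [0.05, 0, 0], "turn": [0, 0, 0]}

```text
time: 11.65
tool_pos: [0.48, -0.0023, 0.0656]
tool_rot: [2.056, 1.563, -2.66]
contact_force: [-0.4, 0.2, 5.8]
opening: 0.0004
```

move_arm:
  deltas:
    - {"dp": [0.004, 0, 0], "turn": [0, 0, 0]}
    - {"dp": [0.007, 0, 0], "turn": [0, 0, 0]}
    - {"dp": [0.007, 0, 0], "turn": [0, 0, 0]}

```text
time: 11.95
tool_pos: [0.4809, -0.0026, 0.0588]
tool_rot: [2.243, 1.565, -2.473]
contact_force: [0.6, 0.7, 5.3]
opening: 0.0007
```

Run:
```python
from h import *
from cell import robot
p,d=robot.read_camera("side");i=robot.camera_info("side");np.savez("s9.npz",p=p,d=d,**i);cv2.imwrite("pics/s9.png",p[70:310,220:480,::-1].repeat(3,0).repeat(3,1)[:600])
delta([.481,-.001,.056],axes([0,0,-1],[0,1,0]))
```

```text
t 12.0 pos [ 0.4809 -0.0025  0.0589] F [0.8123 1.5654 5.2294] q [-0.1618  0.4787  1.8519 -0.0062  0.8152 -1.7246] open 0.00035936347684415105
dp [ 0.0029 -0.0001  0.0016] len 0.0033198803486121182 turn [-0.2149 -0.2155 -0.2801] ang 0.4135964826978507
```

View pics/s9.png

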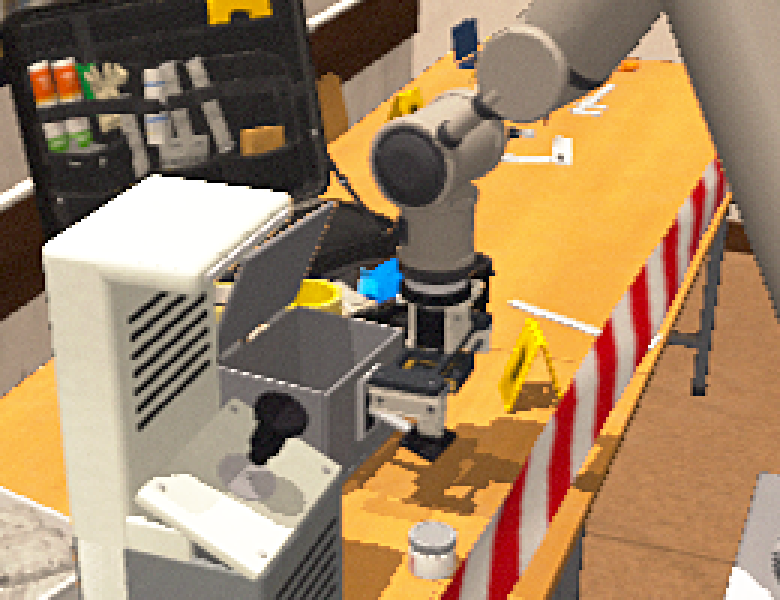

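The lid is up. I'll measure its angle from depth.

Run:
```python
from h import *
p,d,z=load("s9");P=pts(z)
# lid pixels: crop (230..330, 215..350)/3 + offset
poly=np.array([[245,275],[315,225],[285,300],[230,335]])/3+np.array([220,70])
m=np.zeros(d.shape,np.uint8);cv2.fillPoly(m,[poly.astype(int)],1)
Q=P[(m>0)&(d>0)];Q=Q[(Q[:,0]>.6)&(Q[:,1]<.12)]
c=Q.mean(0);nn=np.linalg.svd(Q-c)[2][2];nn*=-np.sign(nn[0]);print(len(Q),c,nn,"lid angle",np.arctan2(abs(nn[0]),nn[2]),np.arccos(abs(nn[2])))
```

```text
426 [ 0.6744 -0.0152  0.1992] [-0.9103  0.1046 -0.4006] lid angle 1.985387606089025 1.1586181060796457
```

The lid reads about 1.16 rad. I'll ease down another 1 mm and hold just over two seconds.

move_arm:
  deltas:
    - {"dp": [0.001, 0, 0], "turn": [0, 0, 0]}
    - {"dp": [0.001, 0, 0], "turn": [0, 0, 0]}
    - {"dp": [0.001, 0, 0], "turn": [0, 0, 0]}
    - {"dp": [0.001, 0, 0], "turn": [0, 0, 0]}
    - {"dp": [0.001, 0, 0], "turn": [0, 0, 0]}
    - {"dp": [0.001, 0, 0], "turn": [0, 0, 0]}
    - {"dp": [0.001, 0, 0], "turn": [0, 0, 0]}
    - {"dp": [0.001, 0, 0], "turn": [0, 0, 0]}
    - {"dp": [0.001, 0, 0], "turn": [0, 0, 0]}
    - {"dp": [0.001, 0, 0], "turn": [0, 0, 0]}

```text
time: 13.0
tool_pos: [0.481, -0.0026, 0.0582]
tool_rot: [2.287, 1.565, -2.429]
contact_force: [2.1, 0.6, 4.9]
opening: 0.0003
```

move_arm:
  deltas:
    - {"dp": [0, 0, 0], "turn": [0, 0, 0]}
    - {"dp": [0, 0, 0], "turn": [0, 0, 0]}
    - {"dp": [0, 0, 0], "turn": [0, 0, 0]}
    - {"dp": [0, 0, 0], "turn": [0, 0, 0]}
    - {"dp": [0, 0, 0], "turn": [0, 0, 0]}
    - {"dp": [0, 0, 0], "turn": [0, 0, 0]}
    - {"dp": [0, 0, 0], "turn": [0, 0, 0]}
    - {"dp": [0, 0, 0], "turn": [0, 0, 0]}
    - {"dp": [0, 0, 0], "turn": [0, 0, 0]}
    - {"dp": [0, 0, 0], "turn": [0, 0, 0]}

```text
time: 14.0
tool_pos: [0.481, -0.0026, 0.0582]
tool_rot: [2.296, 1.565, -2.42]
contact_force: [1.2, 0.6, 5.0]
opening: 0.0004
```

move_arm:
  deltas:
    - {"dp": [0, 0, 0], "turn": [0, 0, 0]}
    - {"dp": [0, 0, 0], "turn": [0, 0, 0]}
    - {"dp": [0, 0, 0], "turn": [0, 0, 0]}
    - {"dp": [0, 0, 0], "turn": [0, 0, 0]}
    - {"dp": [0, 0, 0], "turn": [0, 0, 0]}

```text
time: 14.5
tool_pos: [0.481, -0.0026, 0.0582]
tool_rot: [2.287, 1.565, -2.429]
contact_force: [1.5, 0.4, 5.0]
opening: 0.0006
```

move_arm:
  deltas:
    - {"dp": [-0.003, 0, 0], "turn": [0, 0, 0]}
    - {"dp": [-0.006, 0, 0], "turn": [0, 0, 0]}
    - {"dp": [-0.009, 0, 0], "turn": [0, 0, 0]}
    - {"dp": [-0.012, 0, 0], "turn": [0, 0, 0]}
    - {"dp": [-0.015, 0, 0], "turn": [0, 0, 0]}
    - {"dp": [-0.018, 0, 0], "turn": [0, 0, 0]}
    - {"dp": [-0.021, 0, 0], "turn": [0, 0, 0]}
    - {"dp": [-0.024, 0, 0], "turn": [0, 0, 0]}
    - {"dp": [-0.027, 0, 0], "turn": [0, 0, 0]}
    - {"dp": [-0.03, 0, 0], "turn": [0, 0, 0]}

```text
time: 15.5
tool_pos: [0.4788, -0.0023, 0.0876]
tool_rot: [1.909, 1.56, -2.807]
contact_force: [-3.5, 0.1, 5.5]
opening: 0.0007
```

move_arm:
  deltas:
    - {"dp": [-0.003, 0, 0], "turn": [0, 0, 0]}
    - {"dp": [-0.006, 0, 0], "turn": [0, 0, 0]}
    - {"dp": [-0.009, 0, 0], "turn": [0, 0, 0]}
    - {"dp": [-0.012, 0, 0], "turn": [0, 0, 0]}
    - {"dp": [-0.015, 0, 0], "turn": [0, 0, 0]}
    - {"dp": [-0.018, 0, 0], "turn": [0, 0, 0]}
    - {"dp": [-0.021, 0, 0], "turn": [0, 0, 0]}
    - {"dp": [-0.024, 0, 0], "turn": [0, 0, 0]}
    - {"dp": [-0.027, 0, 0], "turn": [0, 0, 0]}
    - {"dp": [-0.03, 0, 0], "turn": [0, 0, 0]}

```text
time: 16.5
tool_pos: [0.48, -0.0021, 0.1175]
tool_rot: [1.981, 1.562, -2.735]
contact_force: [0.4, -0.3, -0.9]
opening: 0.0004
```

Run:
```python
from h import *
from cell import robot
p,d=robot.read_camera("side");i=robot.camera_info("side");np.savez("s10.npz",p=p,d=d,**i);cv2.imwrite("pics/s10.png",p[70:310,220:480,::-1].repeat(3,0).repeat(3,1)[:600])
delta(FACE+.14*n,axes(-n,[0,1,0]))
```

```text
t 16.55 pos [ 0.4804 -0.0022  0.118 ] F [ 0.9444 -0.1167  1.093 ] q [-0.1611  0.3886  1.7914 -0.0056  0.9679 -1.7252] open 0.00025886016728273836
dp [-0.2446  0.0304  0.3296] len 0.41154594745437045 turn [ -0.1492  -0.2477 -26.3961] ang 26.39771641177127
```

View pics/s10.png

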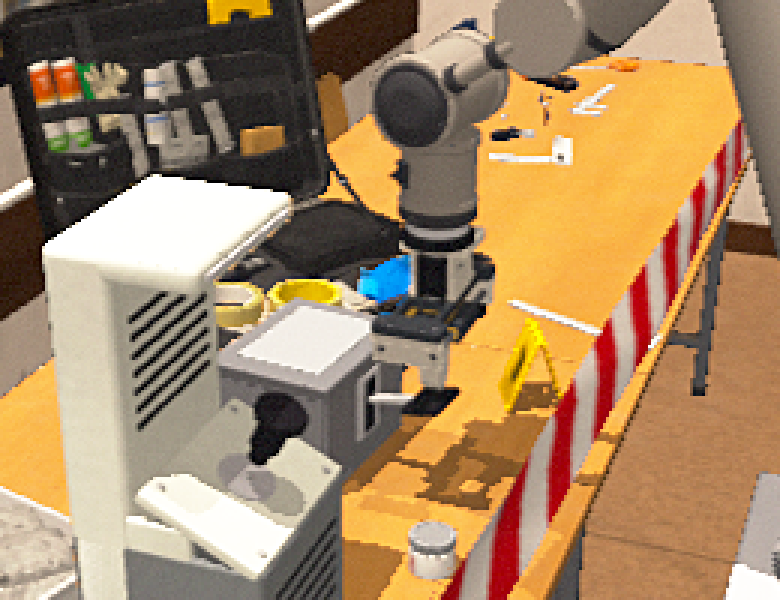

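The lid is closed gently and the knob is still out. I'll rise first, then move across to the knob's axis.

move_arm:
  deltas:
    - {"dp": [-0.05, 0, 0], "turn": [0, 0, 0]}
    - {"dp": [-0.1, 0, 0], "turn": [0, 0, 0]}
    - {"dp": [-0.15, 0.02, 0], "turn": [0, 0, 0]}
    - {"dp": [-0.2, 0.04, 0.01], "turn": [0, 0, 0]}
    - {"dp": [-0.24, 0.06, 0.03], "turn": [0, 0, -4]}
    - {"dp": [-0.245, 0.06, 0.07], "turn": [0, 0, -10]}
    - {"dp": [-0.245, 0.06, 0.12], "turn": [0, 0, -18]}
    - {"dp": [-0.245, 0.06, 0.17], "turn": [0, 0, -26.3]}
    - {"dp": [-0.245, 0.05, 0.22], "turn": [0, 0, -26.3]}
    - {"dp": [-0.245, 0.05, 0.26], "turn": [0, 0, -26.3]}

```text
time: 17.55
tool_pos: [0.4315, 0.2609, 0.3619]
tool_rot: [-1.579, 1.118, -0.009]
contact_force: [0.8, -0.7, 0.3]
opening: 0.0003
```

Run:
```python
from h import *
delta(FACE+.10*n,axes(-n,[0,1,0]))
```

```text
t 17.55 pos [0.4315 0.2609 0.3619] F [ 0.7531 -0.6681  0.3275] q [ 0.5353  0.0225  1.6401 -0.2573  1.0981 -0.9612] open 0.00025333604688493734
dp [ 0.0494 -0.0191  0.0676] len 0.08588088680017077 turn [-0.0057 -0.221  -0.0472] ang 0.2260148328625325
```

move_arm:
  deltas:
    - {"dp": [0, -0.005, 0.03], "turn": [0, 0, 0]}
    - {"dp": [0.01, -0.015, 0.06], "turn": [0, 0, 0]}
    - {"dp": [0.03, -0.019, 0.068], "turn": [0, 0, 0]}
    - {"dp": [0.045, -0.019, 0.068], "turn": [0, 0, 0]}
    - {"dp": [0.045, -0.019, 0.068], "turn": [0, 0, 0]}

```text
time: 18.05
tool_pos: [0.4695, 0.3263, 0.3266]
tool_rot: [-1.586, 1.123, -0.017]
contact_force: [0.2, -0.4, -0.2]
opening: 0.0007
```

Run:
```python
from h import *
from cell import robot
p,d=robot.read_camera("wrist");cv2.imwrite("pics/w11.png",p[:,:,::-1])
delta(FACE+.024*n,axes(-n,[0,1,0]))
```

```text
t 18.1 pos [0.4697 0.3263 0.3283] F [0.0604 0.3503 0.7849] q [ 0.6162  0.1841  1.545  -0.2984  1.0603 -0.8519] open 0.000342060575075328
dp [0.0788 0.0002 0.0026] len 0.07879734454666185 turn [-0.0643 -0.3695 -0.2355] ang 0.44285409730776776
```

View pics/w11.png

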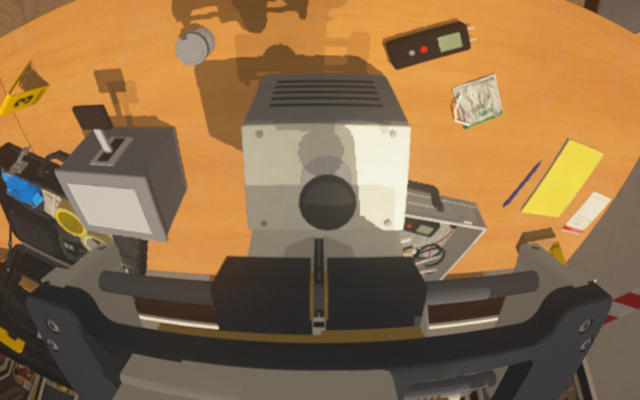

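The knob is ahead at (327,202), with the closed fingers about 4 mm to its left. I'll correct that and push in.

move_arm:
  deltas:
    - {"dp": [0.03, 0, 0.004], "turn": [0, 0, 0]}
    - {"dp": [0.055, 0, 0.004], "turn": [0, 0, 0]}
    - {"dp": [0.07, 0, 0.004], "turn": [0, 0, 0]}
    - {"dp": [0.076, 0, 0.004], "turn": [0, 0, 0]}
    - {"dp": [0.081, 0, 0.004], "turn": [0, 0, 0]}
    - {"dp": [0.086, 0, 0.004], "turn": [0, 0, 0]}
    - {"dp": [0.091, 0, 0.004], "turn": [0, 0, 0]}
    - {"dp": [0.096, 0, 0.004], "turn": [0, 0, 0]}
    - {"dp": [0.1, 0, 0.004], "turn": [0, 0, 0]}
    - {"dp": [0.102, 0, 0.004], "turn": [0, 0, 0]}

```text
time: 19.1
tool_pos: [0.5147, 0.3301, 0.2371]
tool_rot: [-1.579, 1.119, -0.011]
contact_force: [-0.4, -0.3, 0.2]
opening: 0.0007
```

Run:
```python
from h import *
delta(FACE,axes(-n,[0,1,0]))
```

```text
t 19.1 pos [0.5147 0.3301 0.2371] F [-0.3928 -0.3078  0.238 ] q [ 0.5701  0.3179  1.6222 -0.3267  0.8433 -0.8239] open 0.0006649457958257569
dp [ 0.0011  0.0011 -0.0017] len 0.0023023013346750334 turn [-0.0849 -0.283  -0.123 ] ang 0.32001859801373433
```

No force is left, so the knob has snapped home. I'll touch 2 mm further to confirm, then retreat.

move_arm:
  deltas:
    - {"dp": [0.002, 0, 0], "turn": [0, 0, 0]}
    - {"dp": [0.003, 0, 0], "turn": [0, 0, 0]}
    - {"dp": [0.003, 0, 0], "turn": [0, 0, 0]}

```text
time: 19.4
tool_pos: [0.5155, 0.3302, 0.2359]
tool_rot: [-1.578, 1.118, -0.01]
contact_force: [-5.9, -1.6, 6.4]
opening: 0.0002
```

move_arm:
  deltas:
    - {"dp": [-0.02, 0, 0], "turn": [0, 0, 0]}
    - {"dp": [-0.05, 0, 0], "turn": [0, 0, 0]}
    - {"dp": [-0.09, 0, 0], "turn": [0, 0, 0]}
    - {"dp": [-0.13, 0, 0], "turn": [0, 0, 0]}
    - {"dp": [-0.15, 0, 0], "turn": [0, 0, 0]}
    - {"dp": [-0.15, 0, 0], "turn": [0, 0, 0]}
    - {"dp": [-0.15, 0, 0], "turn": [0, 0, 0]}
    - {"dp": [-0.15, 0, 0], "turn": [0, 0, 0]}

```text
time: 20.2
tool_pos: [0.4503, 0.3305, 0.368]
tool_rot: [-1.583, 1.121, -0.015]
contact_force: [0.6, 0.7, 0.1]
opening: 0.0003
```

Run:
```python
from h import *
from cell import robot
for k in("side","top"):
    p,d=robot.read_camera(k);cv2.imwrite(f"pics/{k}12.png",p[:,:,::-1]);i=robot.camera_info(k);np.savez(k+"12.npz",p=p,d=d,**i)
p,d,z=load("top12");P=pts(z);c0=np.array([.5253,.3183,.1749])
m=(p.max(-1)<50)&(d>0)&(abs(P[...,1]-.33)<.05)&(abs(P[...,0]-.51)<.05)&(P[...,2]>.2)&(P[...,2]<.3)
print(m.sum(),"height over panel",np.median((P[m]-c0)@n))
P0=pts(load("top0")[2])
for n_,uv in dict(jar=(309,245),marker=(445,243),meter=(195,242),lid=(375,165),pad=(367,223)).items(): print(n_,P0[uv[1],uv[0]],P[uv[1],uv[0]])
o=robot.observe();print(o['time'],o['tool_pos'],o['contact_force'],abs(o['qvel']).max())
```

```text
241 height over panel 0.059672040342479804
jar [0.4225 0.1477 0.0442] [0.4225 0.1477 0.0428]
marker [ 0.4309 -0.2178  0.0799] [ 0.4309 -0.2179  0.0795]
meter [0.4281 0.4693 0.0213] [0.4192 0.3395 0.4865]
lid [ 0.6294 -0.0232  0.1422] [ 0.6298 -0.0235  0.14  ]
pad [ 0.4809 -0.0061  0.1041] [ 0.4804 -0.0053  0.1113]
20.3 [0.4505 0.3305 0.3681] [ 0.5222  0.6312 -0.1328] 0.00770039178151152
```

View pics/side12.png

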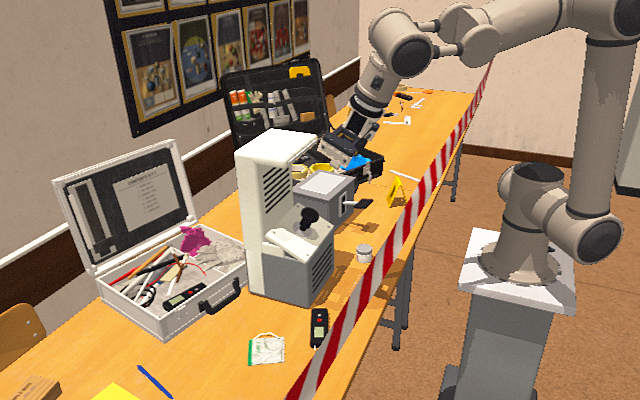

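View pics/top12.png

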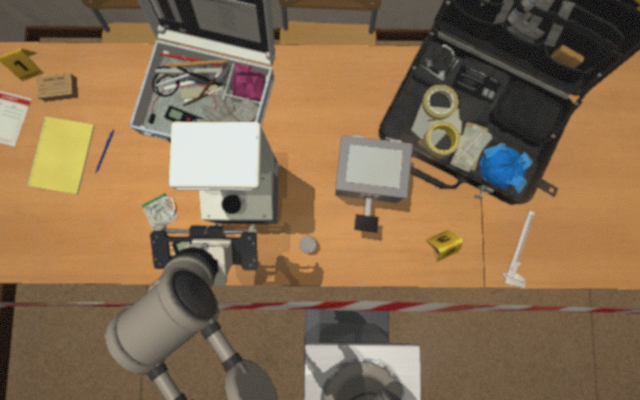

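The knob is home (face 59.7 mm off the panel), the lid is closed, the bystanders haven't moved and the arm is clear.

```bash
python3 -c "
from cell import robot
print(robot.hand_in())"
```

```text
the job is handed in; nothing more can be done
None
```

The job is handed in: the fan was switched on, the box aired with the lid up, the lid closed, and the fan switched off again, by about 20 s of the 62 s allowed. The hand-in gave no verdict.

- **Fan on:** I pulled the knob out 24 mm and let go. It stayed out by itself, with its face 84 mm off the panel. The fingers gripped the knob's head rather than its waist (opening 46 mm). They met it about 4 mm off centre, giving a side force of about 19 N until I re-centred.
- **Lid up:** I pressed the lever at about 5 N and held it for over 2.5 s. The lid read about 1.16 rad from the side camera's depth, just short of the 1.2 rad stop, so the lever was not forced against it. I then pressed about 1 mm further and did not measure the lid again.
- **Lid down:** I eased the lever up at about 30 mm/s and saw the lid closed with the knob still out. Lid speed was not measured directly.
- **Fan off:** I pushed the knob home. A last touch met a firm stop, and its face measured 59.7 mm off the panel.

In the final check the lid was closed, and the jar and marker read within about 1.5 mm of where they started. The gripper blocked my depth reading of the meter, so I judged it unmoved only from the side picture. The pad's depth reading came out 7 mm higher than at the start (111 against 104 mm). I put that down to camera noise and did not check it. The arm was clear of everything at the end.

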